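# Open the gas cock and hold the hob's knob at the lighting position

### The arm

A 7-joint arm with a two-finger parallel gripper is mounted at the origin on the work surface. World frame = base frame: x ahead of the robot, y to its left, z up, the work surface at z = 0. Lengths are in m, angles in rad, forces in N, time in s.
With the tool pointing down it reaches from about 0.425 to 0.825 m from the base axis. Payload 3.6 kg.
Tool frame: the origin (TCP) lies at the very end of the fingers, on their centre line; the grasp point (between the pads) lies manip.hold_point_z behind it (manip.hold_point_z is the distance from the TCP to the grasp point, in m); z points along the fingers, y is the line along which they close (so a half turn about z gives the same grasp; the last joint's range is limited). The gripper opens to 93 mm and grips with 3 to 60 N. Pads are 15 mm wide; open, the fingers measure 128 mm over their backs; the gripper's body (75 mm by 188 mm) begins 65 mm behind the grasp point.
Start: joints at [-1.282, 0.615, -0.013, 1.423, 0.008, 1.103, -0.04], TCP at [0.201, 0.618, 0.219] pointing down, gripper open.
Joint ranges: [-3.12, 3.12], [-0.3, 2.06], [-1.34, 1.32], [0.26, 2.42], [-1.36, 4.5], [0.01, 1.98], [-2.84, 2.84]. Speed limits (rad/s): [2.79, 2.79, 3.14, 3.14, 3.14, 3.14, 3.14].

### API

Orientations are given as a unit quaternion [w, x, y, z].
In Python, from workcell import manip gives the robot as it stands.
- The arm moves only by the tool servo_tool, never from a script. Its argument "plan" is one flat list of numbers, 7 for each row, row after row: the opening, from 0 (shut) to 1 (fully open), then the shift along the world's x, y, z normalised to -1 to 1, where 1 is 5 cm, then the turn, a rotation vector about the world's x, y, z normalised to -1 to 1, where 1 is pi rad. A call has exactly 8 rows; each row shifts and turns the commanded pose from where the row before left it; what a row does not reach is not made up. A row lasts 1/10 s, in which the tool goes at most 50 mm and 8.59 degrees, less where a joint would pass 70% of its speed; a pose out of reach is approached as far as the arm can. A call with a number of a shift or a turn outside -1 to 1 is refused whole. A call with a gripper value outside its range is refused whole. The fingers move at their own pace and stop on an object; "newtons" is the grip in N (left out, the last holds). Time passes only in rows, so rows that do not move let the fingers close, or fill a call up. It gives the time, the measured TCP pose, the force, the opening and the grip force at its end, in the units of the state.
- manip.state(): the state, without advancing time (a new reading comes with each control period).
- manip.get_image(name): name is "scene" or "side" or "wrist"; returns the picture (384x512x3 uint8, red, green, blue); there is no depth.
- manip.camera_params(name): a dict with "vfov" (degrees; the focal length in pixels is half the picture's height over the tangent of half this angle, whatever the lens; pixels are square), "cx", "cy" (the principal point, pixels), "world_from_camera" (4x4, takes a point from camera to world coordinates); the wrist camera has in their place "tool_from_camera" (4x4, takes a point from camera to tool coordinates, whose origin is the TCP and whose axes are the flange's). Camera axes: x right, y down, z forward; pixel columns grow to the right and rows downward; lengths in m; the calibration is good to about 2 mm. A picture is of the moment at which its call begins: read the wrist's pose just before it. camera_params takes no time and is no camera call.
- manip.close_job(): hands the job in; it is judged then, once.
The state is a dict: "time_s": time; "q": joint angles; "dq": joint speeds; "joint_efforts": joint torques, N m; "tcp_pos": TCP position; "orientation": TCP orientation; "contact_force": force on the tool from outside, world axes, zero at the start; "torque": the same for the moment, N m; "finger_gap": finger opening in m; "finger_force": force on a finger pad.
Only numpy, scipy, OpenCV 4.12 (cv2) and the standard library are available. Lean on these libraries where they do the work, as an engineer would, in place of code of your own. Each camera call takes 0.05 s, during which the arm holds its last target. There are 200 camera calls.

### The job

Light up the saucepan's ring on the two-ring gas hob: first open the gas cock on the pipe fully, swinging its lever a quarter turn until it lies in line with the pipe. Then turn the saucepan's own knob (left knob for the left ring, right knob for the right) counter-clockwise from off, past its two clicks, to the lighting position at the end of its travel, and keep hold of it there against its return spring: you finish while still holding it. Leave the gas open and the other knob at off, and do not shift the pans or the bowl, bottle and jar standing about.

Things in the scene. Friction and masses are not known exactly. Their poses are not given: they have to be found in the camera images.
- hob: two-ring gas hob, a fixed metal plate 330 x 500 mm, deck 12 mm above the counter. Origin: centre of its underside, on the counter; x to its back (away from the robot), y to its left as the robot sees it. Knobs on the deck 120 mm in front of the centre, 55 mm either side of the middle; rings 45 mm behind the centre, 135 mm either side. Turned by up to 0.2 rad
- left_dial (a joint): angle of the left knob, rad: 0 off (as found), growing counter-clockwise from above. It clicks in and stays at about 0.47 and 0.94 (running); the lighting position is the end stop, 1.25, and does not catch: let go there it springs back to 0.94. Torque up to 0.10 N m over the first click, 0.11 over the second, 0.13 on the way to the stop, 0.07 or more to hold it there
- right_dial (a joint): angle of the right knob, rad: 0 off (as found), growing counter-clockwise from above. It clicks in and stays at about 0.47 and 0.94 (running); the lighting position is the end stop, 1.25, and does not catch: let go there it springs back to 0.94. Torque up to 0.10 N m over the first click, 0.11 over the second, 0.13 on the way to the stop, 0.07 or more to hold it there
- left_knob: black knob of the left ring (+y side): skirt 44 mm wide, 9 mm high; on it an upright bar grip 42 mm long (x), 13 mm wide (y), from 24 to 47 mm above the counter. Origin on the turning axis at the underside, 15 mm above the counter; z up, x along the bar (white mark at +x), pointing to the hob's back at off. The knobs' axes are 110 mm apart
- right_knob: black knob of the right ring (-y side): skirt 44 mm wide, 9 mm high; on it an upright bar grip 42 mm long (x), 13 mm wide (y), from 24 to 47 mm above the counter. Origin on the turning axis at the underside, 15 mm above the counter; z up, x along the bar (white mark at +x), pointing to the hob's back at off. The knobs' axes are 110 mm apart
- left_ring (a point): centre of the left ring (+y side), at the top of its pan support, 50 mm above the counter; its knob is the left one, 165 mm nearer the front edge and 80 mm nearer the hob's middle
- right_ring (a point): centre of the right ring (-y side), at the top of its pan support, 50 mm above the counter; its knob is the right one, 165 mm nearer the front edge and 80 mm nearer the hob's middle
- saucepan: steel saucepan, the tall pan: 150 mm across, 95 mm high, with straight sides and a black handle 225 mm long measured from its axis, pointing to the hob's back; 0.75 kg. It stands on one ring or the other, not to be moved. Origin at the centre of its underside
- frying_pan: dark frying pan, the low pan: 196 mm across the rim, 42 mm high, with flared sides and a black handle to the hob's back, 250 mm long from its axis; 0.7 kg. It stands on the ring that the saucepan does not. Origin at the centre of its underside; not to be moved
- gas_cock (a joint): angle of the gas cock's lever, rad: 0 closed (lever square to the pipe, pointing towards the hob; found at 0 to 0.1), 1.571 fully open, at its stop (in line with the pipe, pointing along +x of gas_pipe). Grows counter-clockwise from above; stiff (0.22 N m, about 3 N at the grip) and stays where it is left
- gas_pipe: fixed steel gas pipe, 21 mm thick: rises from the counter, runs level for 230 mm along its x axis, centre 55 mm above the counter, through a brass ball valve (38 mm thick) at the middle, and goes down again. Origin on the counter under the valve's stem; its z axis is the lever's axis. It stands left of the hob, turned by up to 0.3 rad
- lever_grip (a point): grip point on the valve's lever, 75 mm from its axis, 100.5 mm above the counter: in a black sleeve 16 mm wide, 9 mm high (top 105 mm above the counter), reaching from 40 to 105 mm from the axis. The point's -y axis points outward along the lever and turns with it
- sample_bowl: white bowl with a tomato, 120 mm across, 48 mm high; origin at the centre of its underside; not to be moved
- water_bottle: clear water bottle, 64 mm across, 210 mm high; origin at the centre of its underside; not to be moved
- sample_jar: glass jar, 56 mm across, 75 mm high; origin at the centre of its underside; not to be moved

How it is judged:
On the way, in this order (a step that is already met when the one before it is completed fails the run):
1. the gas cock is fully open (value of joint gas_cock above 1.43 rad), for 0.2 s.
2. the knob of the saucepan's ring is turned past both clicks to the lighting position (value of joint gas_cock above 1.43 rad and ((horizontal distance between saucepan and left_ring below 0.05 m and value of joint left_dial above 1.13 rad) or (horizontal distance between saucepan and right_ring below 0.05 m and value of joint right_dial above 1.13 rad))), for 0.2 s.
At the end, for the whole second after the job is handed in: gas cock within 0.14 rad of its open stop; the knob of the saucepan's ring held still by the fingers (over 1 N) within 0.12 rad of the end of its travel (above 1.13 rad); the other knob off (below 0.2 rad); both pans on their rings (within 50 mm of centre) (value of joint gas_cock above 1.43 rad and ((horizontal distance between saucepan and left_ring below 0.05 m and horizontal distance between frying_pan and right_ring below 0.05 m and value of joint left_dial above 1.13 rad and velocity of joint left_dial between -0.1 and 0.1 rad/s and contact force between the fingers and left_knob above 1 N and value of joint right_dial below 0.2 rad) or (horizontal distance between saucepan and right_ring below 0.05 m and horizontal distance between frying_pan and left_ring below 0.05 m and value of joint right_dial above 1.13 rad and velocity of joint right_dial between -0.1 and 0.1 rad/s and contact force between the fingers and right_knob above 1 N and value of joint left_dial below 0.2 rad))); the arm keeps its last pose, push and grip.
It fails at once if a knob is turned on (0.3 rad or more) while the gas cock is not open (below 1.3 rad) (value of joint gas_cock below 1.3 rad and value of joint any of left_dial, right_dial above 0.3 rad).
It fails at once if the knob of the other ring is turned on (0.3 rad or more) ((horizontal distance between saucepan and left_ring below 0.06 m and value of joint right_dial above 0.3 rad) or (horizontal distance between saucepan and right_ring below 0.06 m and value of joint left_dial above 0.3 rad)).
It fails at once if a pan is shifted by more than 25 mm (distance of any of saucepan, frying_pan from where it was at the start of the episode above 0.025 m).
It fails at once if the bowl, the bottle or the jar is shifted by more than 25 mm (distance of any of sample_bowl, water_bottle, sample_jar from where it was at the start of the episode above 0.025 m).
It also fails if it takes over 51 s, if anything falls off the work surface, if the arm or the gripper's body presses on something with over 40 N, if the wrist force passes 120 N, or if a joint passes its speed limit or range.

## Working session

There is one attempt and no reset: what is moved stays moved. The work goes in short steps, Python scripts to look and compute and a tool call to move; the robot and the scene stay as the last step left them, time stands still between calls to the robot, and variables do not carry over. Pictures are saved under pics/ and viewed, at most 12 in all, crops included, and the job is handed in when it is done.

Besides the shell and the picture viewer there is one more tool, called after "Request:" as name(argument=value, ...) on one line, values as JSON. servo_tool: Moves the arm, as the interface text tells. Its arguments: {"type":"object","properties":{"plan":{"type":"array","items":{"type":"number","minimum":-1,"maximum":1}},"newtons":{"type":"number"}},"required":["plan"]}

```bash
mkdir -p pics; ls
python3 - <<'E'
from workcell import manip
import cv2,numpy as np
s=manip.state();print(s, manip.hold_point_z)
np.set_printoptions(precision=4,suppress=True)
for n in("scene","side","wrist"):
    im=manip.get_image(n);cv2.imwrite(f"pics/{n}0.png",im[:,:,::-1]);print(n,manip.camera_params(n))
a=cv2.imread("pics/scene0.png");b=cv2.imread("pics/side0.png")
E
```

```text
pics
{'time_s': 0.0, 'q': array([-1.28246989,  0.61592542, -0.01263154,  1.42487925,  0.00814363,
        1.10338299, -0.04042134]), 'dq': array([-0.00078534, -0.00069379, -0.00042902, -0.0018152 , -0.00081493,
        0.00111624, -0.0014754 ]), 'joint_efforts': array([-8.75874434e-05, -4.58930790e+01,  2.09384216e-01, -1.65747535e+01,
       -6.09600591e-02,  2.04522087e-02,  2.40670333e-04]), 'tcp_pos': array([0.20102637, 0.61731076, 0.21748362]), 'orientation': array([-1.66564546e-04,  1.56725712e-01,  9.87641348e-01, -1.26111049e-03]), 'contact_force': array([ 0.79008738, -0.84941373, -0.09109659]), 'torque': array([ 0.00635971, -0.02655874, -0.03225578]), 'finger_force': 0.0, 'finger_gap': 0.09281489430588455} 0.0188
scene {'vfov': 51.83155261296098, 'cx': 255.1212890823958, 'cy': 192.10120467172487, 'world_from_camera': array([[-0.6273,  0.6356, -0.4501,  1.198 ],
       [ 0.7787,  0.5212, -0.3492,  0.4854],
       [ 0.0127, -0.5695, -0.8219,  1.2687],
       [ 0.    ,  0.    ,  0.    ,  1.    ]])}
side {'vfov': 42.98827845031995, 'cx': 248.14123551441116, 'cy': 198.06885224713182, 'world_from_camera': array([[ 0.7601, -0.4454,  0.4732, -0.1516],
       [-0.6495, -0.4969,  0.5755, -0.8908],
       [-0.0212, -0.7447, -0.667 ,  1.1142],
       [ 0.    ,  0.    ,  0.    ,  1.    ]])}
wrist {'vfov': 67.0017972946942, 'cx': 248.84178262160066, 'cy': 190.16374130596805, 'tool_from_camera': array([[ 0.    , -0.9693, -0.2458,  0.0695],
       [ 1.    ,  0.0001, -0.0002, -0.0004],
       [ 0.0002, -0.2458,  0.9693, -0.1673],
       [ 0.    ,  0.    ,  0.    ,  1.    ]])}
```

View pics/scene0.png

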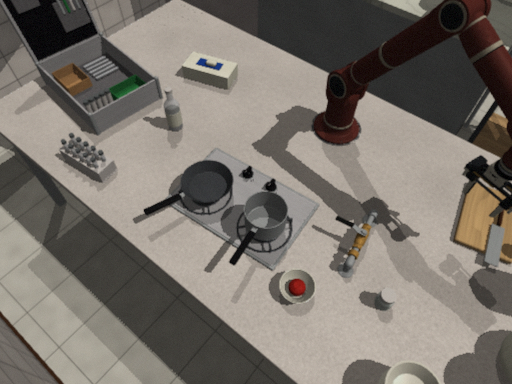

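View pics/side0.png

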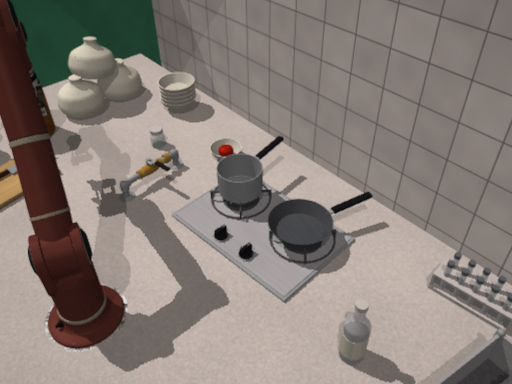

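View pics/wrist0.png

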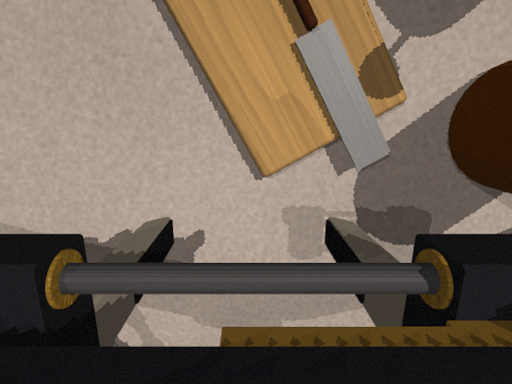

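The scene view shows the saucepan (265,212) on the left ring and the frying pan (207,182) on the right, with the knobs at (270,185) and (247,172). The pipe runs from (374,215) to (348,268), and the lever sleeve is at (345,221), pointing to the hob. In the side view the knobs are at (221,231) and (246,250), and the pipe runs from (127,188) to (177,155). The wrist view shows only a chopping board. I'll zoom in to get accurate pixels.

```bash
cat > h.py <<'E'
import numpy as np,cv2
from workcell import manip
np.set_printoptions(precision=4,suppress=True)
from scipy.spatial.transform import Rotation as R
def cam(n,st=None):
    p=manip.camera_params(n)
    f=192/np.tan(np.radians(p["vfov"])/2)
    if n=="wrist":
        T=np.eye(4);w=st["orientation"];T[:3,:3]=R.from_quat([w[1],w[2],w[3],w[0]]).as_matrix();T[:3,3]=st["tcp_pos"]
        T=T@p["tool_from_camera"]
    else:T=p["world_from_camera"]
    return f,p["cx"],p["cy"],T
def ray(c,u,v):
    f,cx,cy,T=c
    return T[:3,3],T[:3,:3]@np.array([(u-cx)/f,(v-cy)/f,1])
def plane(c,u,v,z):
    o,d=ray(c,u,v);return o+d*(z-o[2])/d[2]
def proj(c,P):
    f,cx,cy,T=c;q=T[:3,:3].T@(np.asarray(P)-T[:3,3]);return np.array([cx+f*q[0]/q[2],cy+f*q[1]/q[2]])
E
python3 - <<'E'
from h import *
S=cam("scene");D=cam("side")
print("knobs L/R bar",plane(S,270,185,.045),plane(D,221,231,.045),plane(S,247,172,.045),plane(D,246,250,.045))
print("pipe ends",plane(S,374,217,.055),plane(D,127,188,.055),plane(S,348,268,.055),plane(D,177,155,.055))
print("sleeve",plane(S,345,221,.1))
a=cv2.imread("pics/scene0.png")[160:280,225:405];b=cv2.imread("pics/side0.png")[140:270,110:290]
a=cv2.resize(a,None,fx=4,fy=4,interpolation=cv2.INTER_CUBIC);b=cv2.resize(b,None,fx=4,fy=4,interpolation=cv2.INTER_CUBIC)
cv2.imwrite("pics/za.png",a);cv2.imwrite("pics/zb.png",b)
E
```

```text
knobs L/R bar [ 0.4662 -0.0113  0.045 ] [ 0.4467 -0.0277  0.045 ] [ 0.4737 -0.1189  0.045 ] [ 0.4535 -0.138   0.045 ]
pipe ends [0.3471 0.3688 0.055 ] [0.3293 0.3335 0.055 ] [0.5764 0.3991 0.055 ] [0.5595 0.3738 0.055 ]
sleeve [0.4562 0.3035 0.1   ]
```

View pics/za.png

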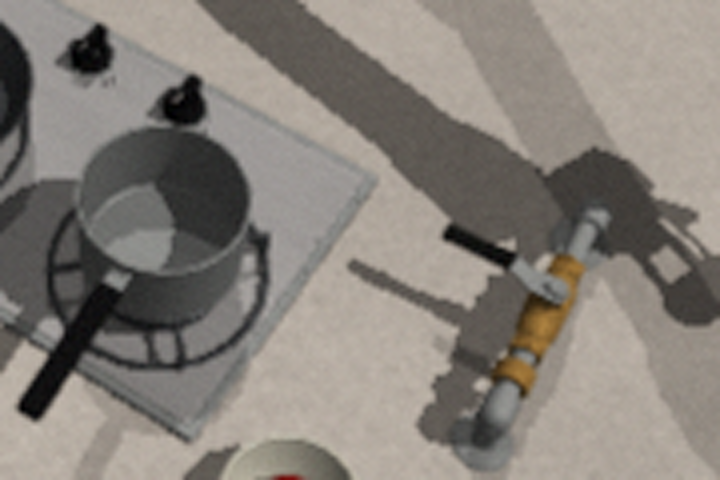

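View pics/zb.png

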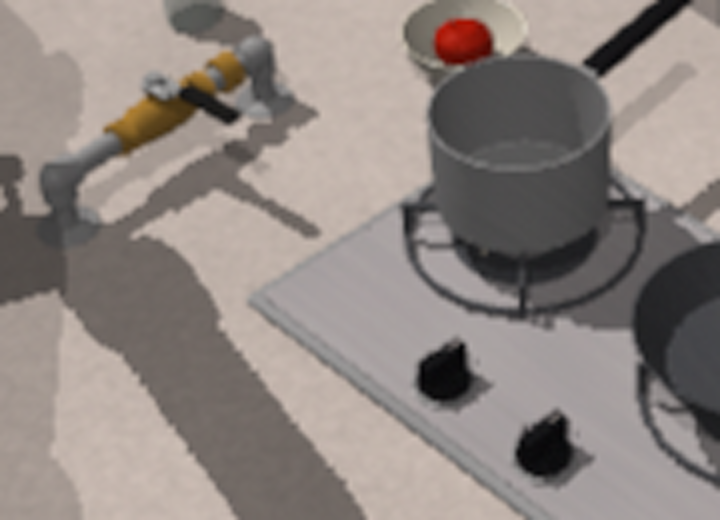

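Request:
servo_tool(plan=[0, 0.45, -0.8, 0, 0, 0, 0, 0, 0.45, -0.8, 0, 0, 0, 0, 0, 0.45, -0.8, 0, 0, 0, 0, 0, 0.45, -0.8, 0, 0, 0, 0, 0, 0.45, -0.8, 0, 0, 0, 0, 0, 0.45, -0.8, 0, 0, 0, 0, 0, 0.45, -0.8, 0, 0, 0, 0, 0, 0.45, -0.8, 0, 0, 0, 0], newtons=20)

```text
time_s: 0.95
tcp_pos: [0.3818, 0.2962, 0.2186]
orientation: [0.0, 0.157, 0.988, -0.0]
contact_force: [0.9, 0.4, 0.7]
finger_gap: 0.0337
finger_force: 0.0
```

Run:
```python
from h import *
s=manip.state();print(s["time_s"],s["tcp_pos"],s["orientation"],s["q"],s["finger_gap"])
im=manip.get_image("wrist");cv2.imwrite("pics/w1.png",im[:,:,::-1])
W=cam("wrist",s);print(W[3])
S=cam("scene");D=cam("side")
def tri(a,b):
    (o1,d1),(o2,d2)=ray(S,*a),ray(D,*b)
    t=np.linalg.lstsq(np.c_[d1,-d2],o2-o1,rcond=None)[0];p,q=o1+d1*t[0],o2+d2*t[1];return (p+q)/2,np.linalg.norm(p-q)
za=lambda u,v:((u+.5)/4-.5+225,(v+.5)/4-.5+160)
zb=lambda u,v:((u+.5)/4-.5+110,(v+.5)/4-.5+140)
print("stem",tri(za(548,288),zb(158,85)));print("tip",tri(za(448,230),zb(236,116)))
print("hob FL",plane(S,*za(376,178),.012),plane(D,*zb(252,298),.012),"BL",plane(S,*za(190,437),.012))
print("saucepan rim c",plane(S,*za(163,200),.145),plane(D,*zb(520,112),.145))
print("jar",plane(S,386,300,.04),plane(D,157,137,.04))
```

```text
0.95 [0.3818 0.2962 0.2186] [ 0.      0.1566  0.9877 -0.    ] [-0.7206  0.3583  0.0212  1.8915 -0.0095  0.892   0.5614] 0.03372357675060764
[[ 0.3094  0.9218  0.2337  0.3156]
 [ 0.9509 -0.2998 -0.0763  0.3173]
 [-0.0002  0.2458 -0.9693  0.3859]
 [ 0.      0.      0.      1.    ]]
stem (array([0.4468, 0.3691, 0.0881]), np.float64(0.004233357172039217))
tip (array([0.4632, 0.2731, 0.1025]), np.float64(0.0008149920106414501))
hob FL [0.4001 0.1729 0.012 ] [0.3941 0.1657 0.012 ] BL [0.7213 0.1963 0.012 ]
saucepan rim c [0.6166 0.0795 0.145 ] [0.6105 0.0748 0.145 ]
jar [0.5866 0.5499 0.04  ] [0.5777 0.5404 0.04  ]
```

View pics/w1.png

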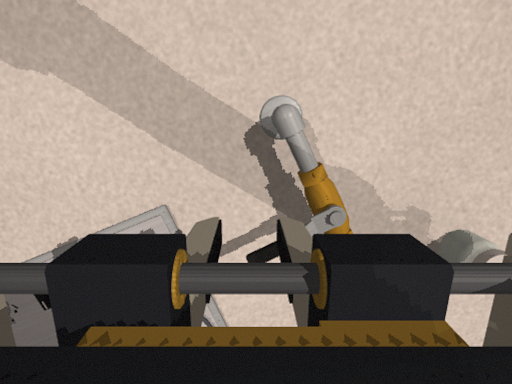

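The wrist view shows the stem bolt at (331,216), the sleeve running to its tip at (252,257) and pointing at the hob, and the pipe's near end at (283,115).

Run:
```python
from h import *
s=manip.state();W=cam("wrist",s)
print("stem",plane(W,331,216,.1),"tip",plane(W,251,257,.101),"pipe near",plane(W,290,118,.06))
P=np.array([.450,.368]);y0=.152
pts=[]
for th in [0,.2,.4,.6,.8,1.0,1.2,1.4,1.571]:
    f=y0+th;n=np.array([np.cos(f),np.sin(f)]);u=np.array([n[1],-n[0]])
    a=abs(n@[.951,-.309])*.0075+abs(n@[.309,.951])*.0175
    pts.append(P+.07*u-(.008+a)*n)
pts=np.array(pts);print(pts);print(np.diff(pts,axis=0)/.05)
```

```text
stem [0.4436 0.3564 0.1   ] tip [0.4609 0.2628 0.101 ] pipe near [0.3373 0.3495 0.06  ]
[[0.4383 0.2954]
 [0.4509 0.2938]
 [0.4644 0.2947]
 [0.4781 0.2985]
 [0.4914 0.3054]
 [0.5033 0.3156]
 [0.5127 0.3273]
 [0.5195 0.3398]
 [0.5233 0.3519]]
[[ 0.2529 -0.0324]
 [ 0.2694  0.0178]
 [ 0.2746  0.0762]
 [ 0.2651  0.1395]
 [ 0.2382  0.2032]
 [ 0.1871  0.2337]
 [ 0.1365  0.2494]
 [ 0.0761  0.2432]]
```

Request:
servo_tool(plan=[0, 0.2, -0.1, -0.4, 0, 0, 0, 0, 0.2, -0.1, -0.5, 0, 0, 0, 0, 0, 0, -0.6, 0, 0, 0, 0, 0, 0, -0.6, 0, 0, 0, 0, 0, 0, -0.4, 0, 0, 0, 0, 0, 0, -0.1, 0, 0, 0, 0, 0, 0, 0, 0, 0, 0, 0, 0, 0, 0, 0, 0, 0])

```text
time_s: 1.8
tcp_pos: [0.4018, 0.2886, 0.0895]
orientation: [0.001, 0.157, 0.988, 0.001]
contact_force: [1.5, 0.0, 0.5]
finger_gap: 0.0002
finger_force: 0.0
```

Request:
servo_tool(plan=[0, 0.35, 0, 0, 0, 0, 0, 0, 0.3, 0, 0, 0, 0, 0, 0, 0.25, -0.03, 0, 0, 0, 0, 0, 0.27, 0.02, 0, 0, 0, 0, 0, 0.27, 0.08, 0, 0, 0, 0, 0, 0.26, 0.14, 0, 0, 0, 0, 0, 0.24, 0.2, 0, 0, 0, 0, 0, 0, 0, 0, 0, 0, 0])

```text
time_s: 2.6
tcp_pos: [0.4991, 0.3092, 0.0889]
orientation: [0.0, 0.157, 0.988, 0.0]
contact_force: [-1.1, -0.2, -0.1]
finger_gap: 0.0001
finger_force: 0.0
```

Request:
servo_tool(plan=[0, 0.19, 0.23, 0, 0, 0, 0, 0, 0.14, 0.25, 0, 0, 0, 0, 0, 0.06, 0.18, 0, 0, 0, 0, 0, 0, 0, 0, 0, 0, 0, 0, 0, 0, 0, 0, 0, 0, 0, 0, 0, 0, 0, 0, 0, 0, 0, 0, 0, 0, 0, 0, 0, 0, 0, 0, 0, 0, 0])

```text
time_s: 3.4
tcp_pos: [0.5182, 0.3417, 0.089]
orientation: [0.001, 0.157, 0.988, 0.001]
contact_force: [-0.2, 0.6, -0.7]
finger_gap: 0.0007
finger_force: 0.0
```

Run:
```python
from h import *
s=manip.state();print(s["tcp_pos"],s["q"],s["contact_force"])
im=manip.get_image("wrist")[:,:,::-1];a=manip.get_image("side")[130:230,100:240,::-1]
a=cv2.resize(a,(532,380),interpolation=cv2.INTER_CUBIC);b=cv2.resize(im[60:300,180:480],(0,0),fx=.89,fy=.89)
c=np.zeros((600,800,3),np.uint8);c[:380,:532]=a;c[380:594,:267]=b[:214];cv2.imwrite("pics/c2.png",c)
```

```text
[0.5182 0.3417 0.089 ] [-0.628   0.7102  0.0164  1.654  -0.0153  0.776   0.6511] [-0.2354  0.6473 -0.6989]
```

View pics/c2.png

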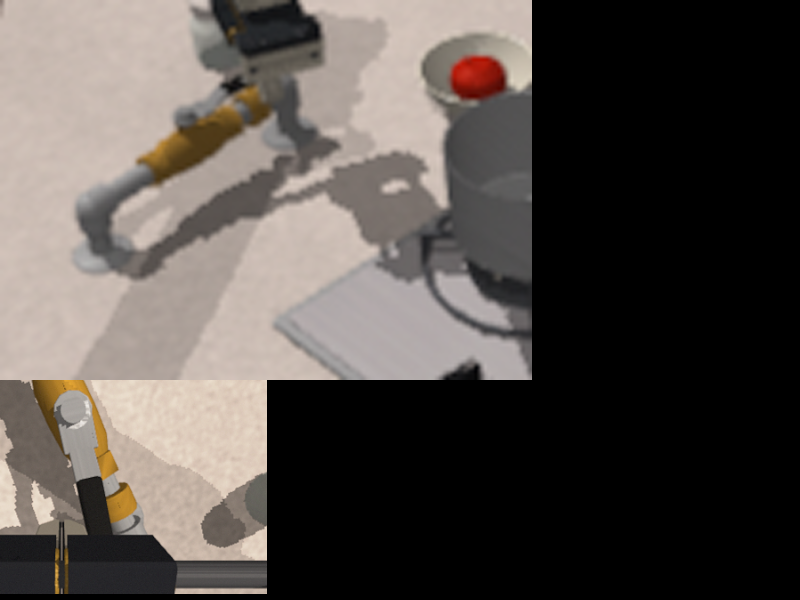

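The lever has swung to about 0.2–0.25 rad short of the pipe line. I'll push on to the stop.

Request:
servo_tool(plan=[0, 0.02, 0.1, 0, 0, 0, 0, 0, 0.0, 0.1, 0, 0, 0, 0, 0, 0, 0.06, 0, 0, 0, 0, 0, 0, 0, 0, 0, 0, 0, 0, 0, 0, 0, 0, 0, 0, 0, 0, 0, 0, 0, 0, 0, 0, 0, 0, 0, 0, 0, 0, 0, 0, 0, 0, 0, 0, 0])

```text
time_s: 4.3
tcp_pos: [0.5189, 0.3548, 0.0887]
orientation: [0.0, 0.157, 0.988, 0.0]
contact_force: [0.6, -1.4, 0.3]
finger_gap: 0.0008
finger_force: 0.9
```

Request:
servo_tool(plan=[0, 0, 0.06, 0, 0, 0, 0, 0, 0, 0.04, 0, 0, 0, 0, 0, 0, 0, 0, 0, 0, 0, 0, 0, 0, 0, 0, 0, 0, 0, 0, 0, 0, 0, 0, 0, 0, 0, 0, 0, 0, 0, 0, 0, 0, 0, 0, 0, 0, 0, 0, 0, 0, 0, 0, 0, 0])

```text
time_s: 5.1
tcp_pos: [0.5189, 0.3591, 0.0886]
orientation: [0.0, 0.157, 0.988, -0.0]
contact_force: [0.8, -5.1, 0.4]
finger_gap: 0.0007
finger_force: 2.5
```

Request:
servo_tool(plan=[0, 0, 0.04, 0, 0, 0, 0, 0, 0, 0.04, 0, 0, 0, 0, 0, 0, 0.04, 0, 0, 0, 0, 0, 0, 0, 0, 0, 0, 0, 0, 0, 0, 0, 0, 0, 0, 0, 0, 0, 0, 0, 0, 0, 0, 0, 0, 0, 0, 0, 0, 0, 0, 0, 0, 0, 0, 0])

```text
time_s: 5.9
tcp_pos: [0.5189, 0.3594, 0.0885]
orientation: [-0.001, 0.158, 0.987, -0.005]
contact_force: [0.4, -12.1, 7.0]
finger_gap: 0.0004
finger_force: 6.1
```

Run:
```python
from h import *
s=manip.state();print(s["tcp_pos"],s["contact_force"])
im=manip.get_image("wrist")[:,:,::-1];cv2.imwrite("pics/w3.png",im)
```

```text
[0.5189 0.3594 0.0885] [  0.4136 -12.1086   7.0308]
```

View pics/w3.png

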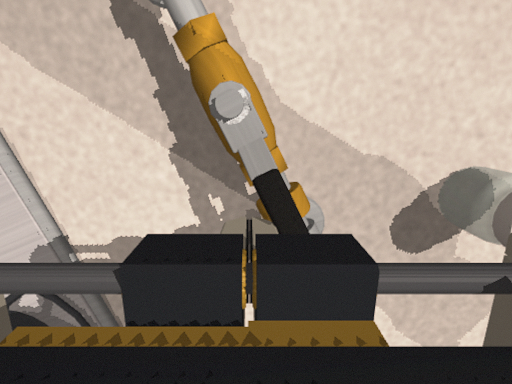

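The lever is now in line with the pipe and the force rises against its stop, so the gas is open. I'll back off, rise and go over the left knob, turning the tool by the half-turn branch to leave travel in the last joint.

Request:
servo_tool(plan=[0, 0, -0.3, 0, 0, 0, 0, 0, 0, -0.1, 0.7, 0, 0, 0, 0, 0, 0, 0.7, 0, 0, 0, 0, 0, 0, 0.7, 0, 0, -0.046, 0.5, 0, 0, 0.7, 0, 0, -0.046, 0.5, -0.145, -0.67, 0, 0, 0, -0.046, 0.5, -0.145, -0.67, 0, 0, 0, -0.046, 0.5, -0.145, -0.67, 0, 0, 0, -0.046])

```text
time_s: 6.75
tcp_pos: [0.4958, 0.2473, 0.2289]
orientation: [-0.001, 0.497, 0.868, 0.002]
contact_force: [0.0, 0.3, -0.1]
finger_gap: 0.0282
finger_force: 0.0
```

Request:
servo_tool(plan=[0.5, -0.145, -0.67, 0, 0, 0, -0.046, 0.5, -0.145, -0.67, 0, 0, 0, -0.046, 0.5, -0.145, -0.67, 0, 0, 0, -0.046, 0.5, -0.145, -0.67, 0, 0, 0, -0.046, 0.5, -0.145, -0.67, 0, 0, 0, -0.046, 0.5, -0.145, -0.67, 0, 0, 0, -0.046, 0.5, -0.145, -0.67, 0, 0, 0, -0.046, 0.5, -0.145, -0.67, 0, 0, 0, -0.046])

```text
time_s: 7.55
tcp_pos: [0.4394, -0.0215, 0.2287]
orientation: [-0.001, 0.89, 0.455, 0.002]
contact_force: [0.4, 0.1, 1.2]
finger_gap: 0.0464
finger_force: 0.0
```

Request:
servo_tool(plan=[0.5, 0, 0, 0, 0, 0, -0.046, 0.5, 0, 0, 0, 0, 0, -0.046, 0.5, 0, 0, 0, 0, 0, -0.046, 0.5, 0, 0, 0, 0, 0, -0.046, 0.5, 0, 0, 0, 0, 0, -0.046, 0.5, 0, 0, 0, 0, 0, -0.046, 0.5, 0, 0, 0, 0, 0, 0, 0.5, 0, 0, 0, 0, 0, 0])

```text
time_s: 8.35
tcp_pos: [0.4394, -0.0213, 0.2285]
orientation: [-0.001, 0.999, 0.043, 0.0]
contact_force: [0.4, -0.9, -0.6]
finger_gap: 0.0466
finger_force: 0.0
```

Run:
```python
from h import *
s=manip.state();print(s["time_s"],s["tcp_pos"],s["orientation"],s["q"])
im=manip.get_image("wrist")[:,:,::-1];cv2.imwrite("pics/w4.png",im)
W=cam("wrist",s);print(W[3]);print(proj(W,[.456,-.022,.047]))
```

```text
8.35 [ 0.4394 -0.0213  0.2285] [-0.0007  0.9991  0.0433  0.0005] [-0.6071  0.3632  0.8285  1.9972 -0.3373  0.9205 -1.0875]
[[ 0.0865 -0.9656 -0.2452  0.5054]
 [-0.9963 -0.0842 -0.0198 -0.0156]
 [-0.0015  0.246  -0.9693  0.3958]
 [ 0.      0.      0.      1.    ]]
[251.0042 159.0431]
```

View pics/w4.png

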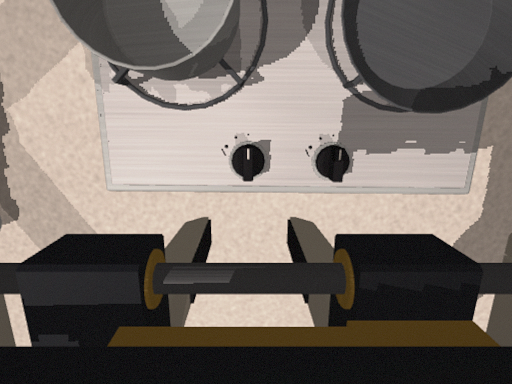

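The left knob (next to the saucepan) is at (247,160), its bar running down to (249,181). The right knob is at (331,160). Next I'll measure the knob axes.

Run:
```python
from h import *
s=manip.state();W=cam("wrist",s)
g=cv2.imread("pics/w4.png").max(2)
m=((g<45)*255).astype(np.uint8);m[:138]=0;m[185:]=0
n,l,st,ce=cv2.connectedComponentsWithStats(m)
c=[]
for i in range(1,n):
    if 300<st[i,4]<3000 and 200<ce[i,0]<370:
        x,y,w,h,a=st[i]; u,uw=x+w/2-.5,w
        print(st[i],ce[i]); r=[]
        # skirt: widest part; bar: bottom
        for v in range(y,y+h):
            k=np.where(l[v]==i)[0]; r.append((v,k[0],k[-1]))
        print([(int(a),int(b),int(d)) for a,b,d in r][::3])
        top=plane(W,u,y,.024);ctr=top-[.022,.0016,0]
        bot=plane(W,np.mean(r[-2][1:]),y+h-.5,.047)
        print("skirt ctr",ctr,"bar front",bot,"->ctr",bot+[.021,.0015,0]);c.append(ctr)
d=c[0]-c[1];print("sep",np.linalg.norm(d),"yaw",np.arctan2(-d[0],d[1]))
```

```text
[232 144  32  37 810] [247.9728 161.4395]
[(144, 247, 247), (147, 239, 257), (150, 236, 260), (153, 234, 262), (156, 233, 263), (159, 233, 263), (162, 233, 263), (165, 233, 263), (168, 234, 262), (171, 236, 260), (174, 240, 256), (177, 244, 252), (180, 245, 250)]
skirt ctr [ 0.4493 -0.0184  0.024 ] bar front [ 0.4291 -0.0211  0.047 ] ->ctr [ 0.4501 -0.0196  0.047 ]
[316 145  33  36 854] [332.2869 162.3197]
[(145, 331, 334), (148, 324, 343), (151, 321, 345), (154, 318, 347), (157, 317, 348), (160, 316, 348), (163, 316, 348), (166, 317, 347), (169, 318, 346), (172, 320, 344), (175, 324, 341), (178, 330, 341)]
skirt ctr [ 0.4573 -0.1255  0.024 ] bar front [ 0.4384 -0.1289  0.047 ] ->ctr [ 0.4594 -0.1274  0.047 ]
sep 0.10747645108991694 yaw 0.07391058211049663
```

Request:
servo_tool(plan=[0.5, 0.21, 0.05, -0.3, 0, 0, -0.004, 0.5, 0, 0, -0.6, 0, 0, 0, 0.5, 0, 0, -0.7, 0, 0, 0, 0.5, 0, 0, -0.7, 0, 0, 0, 0.5, 0, 0, -0.5, 0, 0, 0, 0.5, 0, 0, -0.4, 0, 0, 0, 0.5, 0, 0, -0.2, 0, 0, 0, 0.5, 0, 0, 0, 0, 0, 0])

```text
time_s: 9.2
tcp_pos: [0.4491, -0.0202, 0.0579]
orientation: [-0.0, 0.999, 0.035, -0.001]
contact_force: [0.4, -0.1, 0.6]
finger_gap: 0.0464
finger_force: 0.0
```

Run:
```python
from h import *
s=manip.state();print(s["time_s"],s["tcp_pos"],s["orientation"],s["q"],s["contact_force"])
im=manip.get_image("wrist")[:,:,::-1];cv2.imwrite("pics/w5.png",im)
W=cam("wrist",s);print(proj(W,[.471,-.0175,.047]),proj(W,[.429,-.0205,.047]))
```

```text
9.2 [ 0.4491 -0.0202  0.0579] [-0.0004  0.9994  0.0346 -0.0008] [-0.3657  0.6373  0.5423  2.1618 -0.6743  0.5153 -0.8078] [ 0.3839 -0.1424  0.6196]
[247.3211 188.4926] [247.5283 249.573 ]
```

View pics/w5.png

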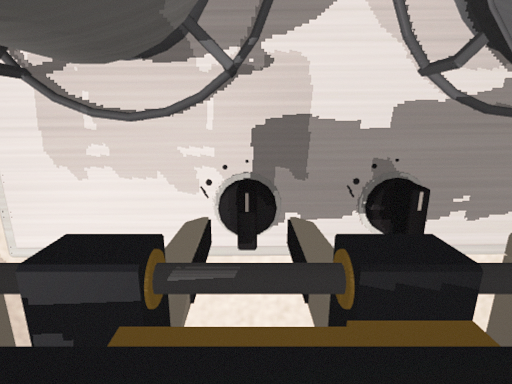

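The bar lies midway between the fingers, with its front end at (248,249) against a predicted (247.5,249.6). I'll descend and grip.

Request:
servo_tool(plan=[0.5, 0.01, 0.02, -0.3, 0, 0, 0, 0.5, 0, 0, -0.2, 0, 0, 0, 0.5, 0, 0, -0.1, 0, 0, 0, 0.3, 0, 0, 0, 0, 0, 0, 0, 0, 0, 0, 0, 0, 0, 0, 0, 0, 0, 0, 0, 0, 0, 0, 0, 0, 0, 0, 0, 0, 0, 0, 0, 0, 0, 0], newtons=40)

```text
time_s: 10.05
tcp_pos: [0.4501, -0.0188, 0.0289]
orientation: [-0.001, 0.999, 0.035, 0.0]
contact_force: [-0.1, 0.9, 3.9]
finger_gap: 0.0124
finger_force: 40.0
```

Request:
servo_tool(plan=[0, 0, 0, 0, 0, 0, 0.035, 0, 0, 0, 0, 0, 0, 0.035, 0, 0, 0, 0, 0, 0, 0.035, 0, 0, 0, 0, 0, 0, 0.035, 0, 0, 0, 0, 0, 0, 0.035, 0, 0, 0, 0, 0, 0, 0.035, 0, 0, 0, 0, 0, 0, 0.035, 0, 0, 0, 0, 0, 0, 0.035])

```text
time_s: 10.85
tcp_pos: [0.4506, -0.0197, 0.0289]
orientation: [0.001, 0.889, 0.458, 0.001]
contact_force: [-0.5, -0.4, -0.4]
finger_gap: 0.0126
finger_force: 40.0
```

Request:
servo_tool(plan=[0, 0, 0, 0, 0, 0, 0.03, 0, 0, 0, 0, 0, 0, 0.03, 0, 0, 0, 0, 0, 0, 0.02, 0, 0, 0, 0, 0, 0, 0.02, 0, 0, 0, 0, 0, 0, 0.012, 0, 0, 0, 0, 0, 0, 0, 0, 0, 0, 0, 0, 0, 0, 0, 0, 0, 0, 0, 0, 0])

```text
time_s: 11.65
tcp_pos: [0.451, -0.0198, 0.0289]
orientation: [0.001, 0.796, 0.605, 0.001]
contact_force: [2.8, -0.6, 1.7]
finger_gap: 0.0127
finger_force: 40.0
```

Run:
```python
from h import *
s=manip.state();o=s["orientation"]
print(s["time_s"],s["tcp_pos"],o,s["q"],s["contact_force"],s["torque"],s["finger_gap"],s["finger_force"]);print("turned",2*np.arctan2(o[2],o[1])-2*np.arctan2(.035,.999))
```

```text
11.65 [ 0.451  -0.0198  0.0289] [0.0009 0.7963 0.6049 0.0007] [-0.1152  0.6415  0.1619  2.1707 -0.2863  0.3466  0.0132] [ 2.7869 -0.5913  1.7155] [-0.3083 -0.3865 -0.0845] 0.012680657405943237 40.00515282154083
turned 1.2291337379059588
```

Request:
servo_tool(plan=[0, 0, 0, 0, 0, 0, 0.01, 0, 0, 0, 0, 0, 0, 0.01, 0, 0, 0, 0, 0, 0, 0, 0, 0, 0, 0, 0, 0, 0, 0, 0, 0, 0, 0, 0, 0, 0, 0, 0, 0, 0, 0, 0, 0, 0, 0, 0, 0, 0, 0, 0, 0, 0, 0, 0, 0, 0])

```text
time_s: 12.45
tcp_pos: [0.451, -0.0198, 0.0289]
orientation: [0.001, 0.777, 0.63, 0.001]
contact_force: [5.1, -1.7, 4.6]
finger_gap: 0.0126
finger_force: 40.7
```

Run:
```python
from h import *
s=manip.state();o=s["orientation"]
print(s["time_s"],s["tcp_pos"],s["contact_force"],s["torque"],s["finger_gap"],s["finger_force"]);print("turned",2*np.arctan2(o[2],o[1])-2*np.arctan2(.035,.999))
im=manip.get_image("wrist")[:,:,::-1];b=manip.get_image("scene")[160:280,225:405,::-1]
c=np.zeros((600,800,3),np.uint8);c[:384,:512]=im;c[384:584,:300]=cv2.resize(b,(300,200));cv2.imwrite("pics/w6.png",c)
```

```text
12.45 [ 0.451  -0.0198  0.0289] [ 5.0931 -1.7092  4.6279] [-0.5433 -1.0329 -0.667 ] 0.012649557947679121 40.707067251205444
turned 1.2922571899030009
```

View pics/w6.png

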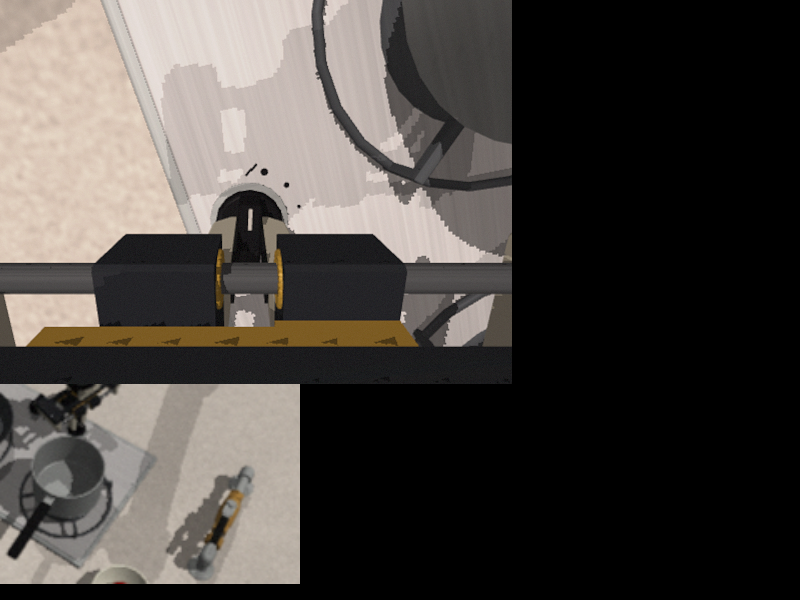

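The knob's white mark (250,218) points at the last tick (250,168), the torque rises against the end stop, and the lever lies in line with the pipe. I'm handing it in.

```bash
python3 -c "
from workcell import manip
print(manip.close_job())"
```

```text
the job is handed in; nothing more can be done
None
```

The job is handed in: the gas cock is open at its stop, and the gripper is holding the saucepan's (left) knob at the lighting stop with a 40 N grip. The hand-in returned no verdict.

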